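# Grease the envelope feeder's tilted nipple

## Robot

A 7-joint arm with a two-finger parallel gripper is mounted at the origin on the work surface. World frame = base frame: x ahead of the robot, y to its left, z up, the work surface at z = 0. Lengths are in m, angles in rad, forces in N, time in s.
With the tool pointing down it reaches from about 0.35 to 0.9 m from the base axis. Payload 19.9 kg.
Tool frame: the origin (TCP) lies where the fingers leave the gripper's body, on its centre line; the fingertips stand 97 mm ahead of it and the grasp point (between the pads) lies 78 mm ahead of it; z points along the fingers, y is the direction in which the jaws open and shut (so a half turn about z gives the same grasp; the last joint's range is limited). The gripper opens to 94 mm and grips with 3 to 60 N. Pads are 16 mm wide; open, the fingers measure 119 mm over their backs; the gripper's body (75 mm by 177 mm) begins 78 mm behind the grasp point.
Start: joints at [-1.323, 0.417, -0.01, 1.614, 0.005, 1.111, -0.053], TCP at [0.178, 0.599, 0.303] pointing down, gripper open.
Joint ranges: [-2.81, 2.81], [-0.39, 2.02], [-1.27, 1.25], [0.06, 2.57], [-1.19, 4.33], [0.19, 2], [-2.82, 2.82]. Speed limits (rad/s): [1.89, 1.89, 2.39, 2.39, 3.01, 3.01, 3.01].

## Interface

Orientations are given as a unit quaternion [x, y, z, w].
In Python, from station import r gives the robot as it stands. Calls block until the motion is done:
- r.movep(position, orientation): joint-space move of the TCP to a pose.
- r.move_l(position, v=0.15, ori=None, f_stop=None): straight line of the TCP; ori=None keeps the orientation; v is the mean speed in m/s. With f_stop (N) it stops when the force on the tool has changed by that much, and returns True; else False.
- r.move_j(angles): joint-space move.
- r.let_go() and r.gripper_close(): open the fingers fully, or close them until they stop; the grip force is fixed at half the most.
- r.pause(seconds).
- r.ik(position, orientation): joint angles nearest the present ones, or None.
- r.state(): the state.
- r.capture(name): name is "side" or "top" or "wrist"; returns the picture (400x640x3 uint8, red, green, blue); there is no depth.
- r.camera_model(name): a dict with "camera_matrix" (3x3 intrinsics, pixels), "position" and "orientation" of the camera in the world; the wrist camera has in their place "mount" (4x4, takes a point from camera to tool coordinates, whose origin is the TCP and whose axes are the flange's). Camera axes: x right, y down, z forward; pixel columns grow to the right and rows downward; lengths in m; the calibration is good to about 2 mm. A picture is of the moment at which its call begins: read the wrist's pose just before it. camera_model takes no time and is no camera call.
A pose or a line that the arm cannot do raises r.PlanningError and nothing moves.
- r.finish_job(): hands the job in, once; it reports no verdict.
The state is a dict: "clock": time; "joint_positions": joint angles; "dq": joint speeds; "joint_torque": joint torques, N m; "ee_pos": TCP position; "ee_rot": TCP orientation; "wrist_force": force on the tool from outside, world axes, zero at the start; "ft_torque": the same for the moment, N m; "finger_gap": finger opening in m.
Only numpy, scipy, OpenCV 4.12 (cv2) and the standard library are available. Lean on these libraries where they do the work, as an engineer would, in place of code of your own. Each camera call takes 0.05 s, during which the arm holds its last target.

## Task

Draw the push-type grease gun sideways out of its fork stand, and press its coupler squarely, in line with the nipple, onto the tilted grease nipple of the envelope feeder until it snaps over the ball. Then push the gun on against its spring until the nose has sunk more than half-way into the barrel, and finish like that: the program ends with the gun still gripped and held pressed on the nipple. Leave the oiler and the other things on the table alone.

Things in the scene. Friction and masses are not known exactly. Their poses are not given: they have to be found in the camera images.
- gun_grip (a point): Grease gun, stubby tool 164 mm long, 0.3 to 0.5 kg, hanging upright in its stand. Point on its axis in the black square handle: 28 x 28 mm, flats across the gun's x and y axes (which are the stand's while parked), from 36.5 mm below to 30 mm above this point, then a 4 mm cap. z = the gun's axis, mouth to handle (up while parked). With the nose out its mouth is 130 mm below this point.
- nose_mouth (a point): Centre of the open end of the gun's nose (the coupler): steel tube 26 mm across, bore 18 mm, 24 mm deep; z towards the handle. Three spring jaws 9.5 mm inside the mouth leave 11 mm between them; the nipple's 15 mm ball forces them apart (about 4 to 8 N) and they snap shut behind it. Fully home, against the bore's end, the ball's centre is about 16.5 mm inside the mouth.
- nose (a joint): How far the nose has slid up into the barrel, m: 0 fully out, 0.014 fully in (hard stop). Its spring pushes it out with 4 N at 0, 10 N at 0.007, 17 N at 0.014.
- nipple: Fixed steel nipple on the feeder's sloped grey block. Origin at the centre of its ball head (15 mm across, about 77 mm above the table); z = the nipple's axis, outwards. It leans 28 degrees (0.49 rad) from upright towards the feeder's -x, roughly to the robot. Stem 9 mm across; its 20 mm round base begins 21 mm below the ball's centre.
- feeder: Envelope feeder, fixed: three black rollers between low white side plates (200 x 220 mm, up to 72 mm high) with the 70 x 80 mm lubrication block in front of it. Origin on the table under the middle of the block; x axis points from the block to the rollers (0.04 to 0.24 m).
- gun_neck (a point): Middle of the gun's neck (16 mm across, 12 mm long), 49 mm below gun_grip; it stands in the fork's slot. Above it a collar 40 mm across, 6 mm thick, rests on the tines; below it a barrel 32 mm across, 27 mm long, 6 mm under the tines when parked, so the gun cannot be lifted straight out. z = the gun's axis.
- fork_gun: Fixed fork stand of the grease gun; origin on the table under the slot's parking place (gun within 4 mm of it along x). Two level tines, 6 mm thick, top 118 mm up, 52 mm wide over both, slot 20 mm, run from a column at x = +25 mm to open ends at x = -30 mm. Raise the gun 3 mm, then draw it level along the stand's -x by 55 mm or more. Left or right of the feeder: varies.
- fork_oiler: The identical fork stand that holds the oiler. Origin on the table on the oiler's axis.
- oiler_mid (a point): Oiler hanging in the other stand, not to be used: a pointed brass spout below and a round 22 mm aluminium handle, top 166 mm above the table. The point is half-way up it.
- wrench_mid (a point): Wrench, 150 mm, lying on the table. Leave alone.
- driver_mid (a point): Screwdriver lying on the table. Leave alone.
- can_mid (a point): Grease can, 70 mm across, 90 mm tall. Point half-way up. Leave alone.
- mug_mid (a point): White mug, 80 mm across, 90 mm tall. Point half-way up. Leave alone.

How it is judged:
On the way, in this order (a step that is already met when the one before it is completed fails the run):
1. the gun is drawn clear of its fork stand, in the fingers (horizontal distance between gun_grip and fork_gun above 0.05 m and contact force between the fingers and gun above 2 N), for 0.1 s.
2. the coupler has snapped over the nipple's ball, in line with it (z of nose_mouth in the frame of nipple between -0.022 and -0.0135 m and x of nose_mouth in the frame of nipple between -0.004 and 0.004 m and y of nose_mouth in the frame of nipple between -0.004 and 0.004 m and angle between the z axis of gun_grip and the z axis of nipple, either way round below 0.13 rad), for 0.2 s.
At the end, for the whole second after the job is handed in: Gun at rest in the fingers, off the stands; mouth 13.5 to 22 mm past the ball's centre and within 4 mm of the nipple's axis, axes within 0.13 rad; nose more than 6.5 mm into the barrel and pressing on the nipple with over 4 N, all through the last second (all of step 2 and value of joint nose above 0.0065 m and contact force between nipple and gun above 4 N and contact force between the fingers and gun above 2 N and linear speed of gun below 0.02 m/s and contact force between gun and fork_gun below 0.3 N and contact force between gun and fork_oiler below 0.3 N); the arm keeps its last pose, push and grip.
It fails at once if the oiler or another bystander is moved by more than 40 mm (distance of any of oiler_mid, wrench_mid, driver_mid, can_mid, mug_mid from where it was at the start of the episode above 0.04 m).
It also fails if it takes over 45 s, if anything falls off the work surface, if the arm or the gripper's body presses on something with over 40 N, if the wrist force passes 120 N, or if a joint passes its speed limit or range.

## Working session

There is one attempt and no reset: what is moved stays moved. The work goes in short steps, each a Python script; the robot and the scene stay as the last script left them, time stands still between calls to the robot, and variables do not carry over. Pictures are saved under pics/ and viewed, and the job is handed in when it is done.

```bash
ls; mkdir -p pics; python3 - <<'E'
from station import r
import cv2,numpy as np
for n in ["side","top","wrist"]:
    im=r.capture(n); cv2.imwrite(f"pics/{n}0.png",im[:,:,::-1]); 
    m=r.camera_model(n); print(n,{k:np.round(v,4).tolist() for k,v in m.items() if not isinstance(v,str)})
s=r.state(); print(s)
E
```

```text
pics
side {'camera_matrix': [[451.2212, 0.0, 321.7092], [0.0, 451.2212, 197.9024], [0.0, 0.0, 1.0]], 'position': [0.1284, -0.6519, 0.9712], 'orientation': [0.899, -0.2539, 0.0887, -0.3456]}
top {'camera_matrix': [[494.3766, 0.0, 329.9838], [0.0, 494.3766, 197.8248], [0.0, 0.0, 1.0]], 'position': [0.4208, 0.001, 1.3607], 'orientation': [0.7153, -0.6977, 0.0317, -0.0256]}
wrist {'camera_matrix': [[335.9485, 0.0, 317.986], [0.0, 335.9485, 194.931], [0.0, 0.0, 1.0]], 'mount': [[-0.001, -0.9642, -0.2651, 0.0772], [1.0, -0.0011, -0.0, -0.0001], [-0.0003, -0.2651, 0.9642, -0.0839], [0.0, 0.0, 0.0, 1.0]]}
{'clock': 0.15, 'joint_positions': array([-1.3234973 ,  0.41782227, -0.01030186,  1.61396549,  0.00467008,
        1.11066175, -0.05296434]), 'dq': array([ 0.00038919, -0.00037767, -0.00059878, -0.00089203,  0.00023977,
        0.00041039,  0.00024045]), 'joint_torque': array([ 2.78565512e-04, -8.51546931e+01,  6.38871174e-01, -4.26133561e+01,
       -4.87838953e-02,  1.72304409e-02,  1.31121315e-04]), 'ee_pos': array([0.17794878, 0.59896367, 0.30220765]), 'ee_rot': array([ 1.43884013e-01,  9.89594471e-01, -4.14795323e-04, -3.67763788e-05]), 'wrist_force': array([ 0.13021998,  0.4138706 , -0.20552332]), 'ft_torque': array([0.01245735, 0.00556443, 0.02250168]), 'finger_gap': 0.09405168963546706}
```

View pics/side0.png

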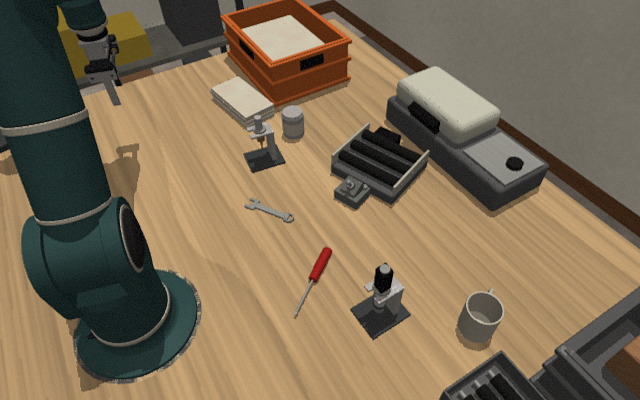

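View pics/top0.png

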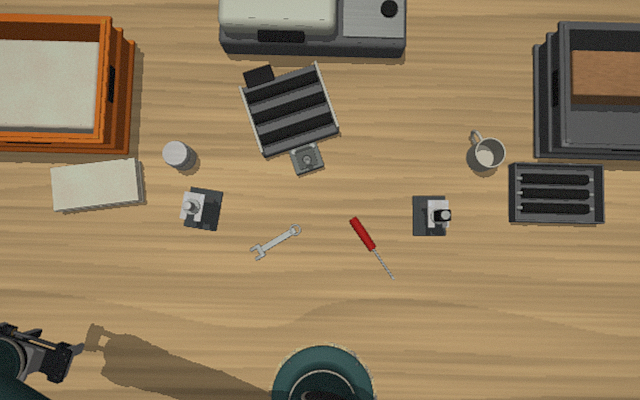

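View pics/wrist0.png

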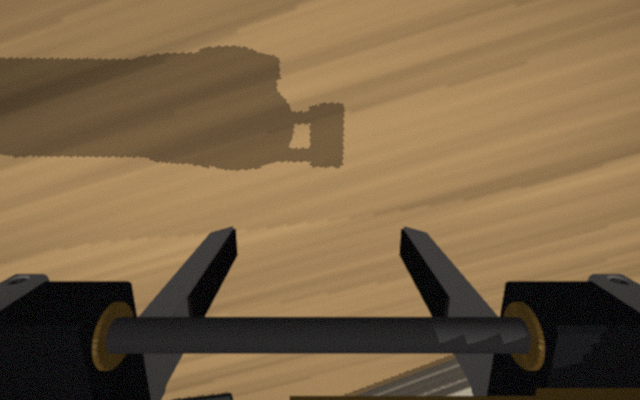

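Gun stand is at right in the top view (~(441,214)), the oiler stand at left (~(192,206)), and the lubrication block at ~(307,158). Next I'll zoom in.

```bash
python3 - <<'E'
import cv2,numpy as np
t=cv2.imread("pics/top0.png"); s=cv2.imread("pics/side0.png")
a=cv2.resize(t[180:250,395:475],None,fx=5,fy=5,interpolation=cv2.INTER_CUBIC)
b=cv2.resize(t[130:190,270:350],None,fx=5,fy=5,interpolation=cv2.INTER_CUBIC)
c=cv2.resize(s[250:350,340:420],None,fx=4,fy=4,interpolation=cv2.INTER_CUBIC)
d=cv2.resize(s[160:220,320:400],None,fx=4,fy=4,interpolation=cv2.INTER_CUBIC)
o=np.zeros((600,800,3),np.uint8)
o[:300,:400]=cv2.resize(b,(400,300)); o[:350,400:]=a
o[350:590,400:720]=d
o2=c
cv2.imwrite("pics/z0.png",o); cv2.imwrite("pics/z1.png",cv2.resize(c,None,fx=1.4,fy=1.4))
E
```

```text
(no output)
```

View pics/z0.png

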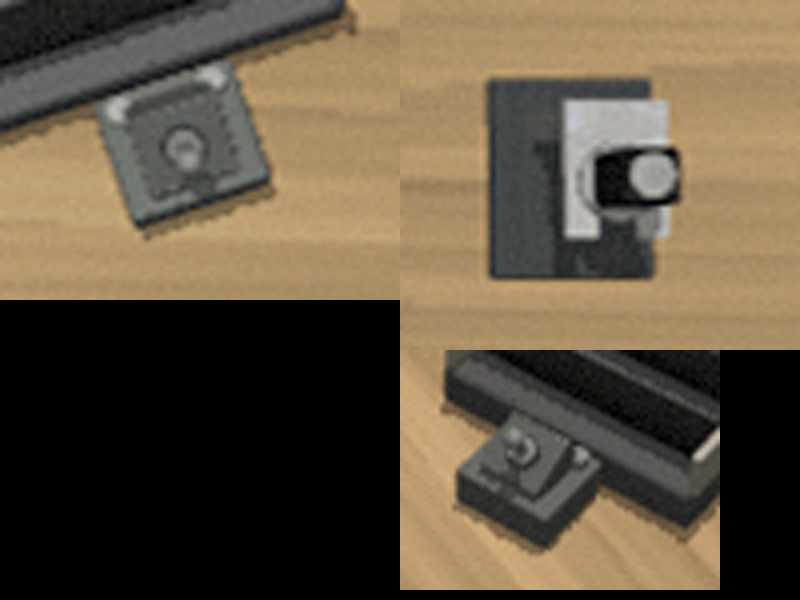

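View pics/z1.png

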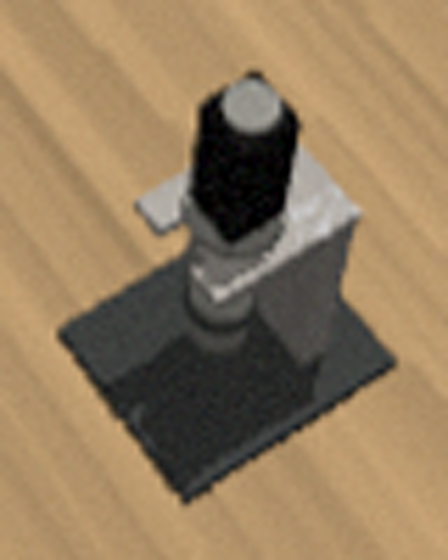

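```bash
cat > h.py <<'E'
import numpy as np,cv2
from scipy.spatial.transform import Rotation as R
from station import r
def cam(name,st=None):
    m=r.camera_model(name); K=np.array(m["camera_matrix"])
    if "mount" in m:
        st=st or r.state(); T=np.eye(4);T[:3,:3]=R.from_quat(st["ee_rot"]).as_matrix();T[:3,3]=st["ee_pos"]
        T=T@np.array(m["mount"]); return K,T[:3,:3],T[:3,3]
    return K,R.from_quat(m["orientation"]).as_matrix(),np.array(m["position"])
def ray(c,u,v):
    K,Rm,p=c; d=Rm@np.linalg.solve(K,[u,v,1.]); return p,d/np.linalg.norm(d)
def onz(c,u,v,z):
    p,d=ray(c,u,v); return p+d*(z-p[2])/d[2]
def tri(rays):
    A=np.zeros((3,3));b=np.zeros(3)
    for p,d in rays:
        M=np.eye(3)-np.outer(d,d);A+=M;b+=M@p
    x=np.linalg.solve(A,b); return x,[np.linalg.norm(np.cross(x-p,d)) for p,d in rays]
def proj(c,X):
    K,Rm,p=c; q=K@(Rm.T@(np.asarray(X)-p)); return q[:2]/q[2]
def snap(name,fn):
    st=r.state(); im=r.capture(name); cv2.imwrite("pics/"+fn+".png",im[:,:,::-1]); c=cam(name,st); np.savez("pics/"+fn+".npz",K=c[0],R=c[1],p=c[2]); return im,c
def loadc(fn):
    d=np.load("pics/"+fn+".npz"); return d["K"],d["R"],d["p"]
def down(yaw): # tool z down, tool x at heading yaw
    x=np.array([np.cos(yaw),np.sin(yaw),0]);z=np.array([0,0,-1.]);return R.from_matrix(np.c_[x,np.cross(z,x),z]).as_quat()
E
python3 - <<'E'
from h import *
t=cam("top");s=cam("side")
print("gun cap top on z=.195:",onz(t,395+653/5,180+175/5,.195), "side",onz(s,340+250/5.6,250+105/5.6,.195))
for n,(u,v) in dict(UL=(563,100),UR=(668,100),LL=(563,238),LR=(668,238)).items(): print(n,onz(t,395+u/5,180+v/5,.118))
for n,(u,v) in dict(BL=(490,80),BR=(650,80),BbL=(490,277),BbR=(652,277)).items(): print(n,onz(t,395+u/5,180+v/5,.01))
print("ball",onz(t,270+185/5,130+148/5,.077),onz(s,320+(515-400)/4,160+(437-350)/4,.077))
print(tri([ray(t,270+185/5,130+148/5),ray(s,320+(515-400)/4,160+(437-350)/4)]))
# feeder plate corners top view
im=cv2.imread("pics/top0.png")
a=onz(t,263,156,.05);b=onz(t,339,132,.05);print("feeder front edge",a,b,np.degrees(np.arctan2(*(a-b)[1::-1])))
st=r.state();print(R.from_quat(st["ee_rot"]).as_matrix().round(2))
E
```

```text
gun cap top on z=.195: [ 0.48655409 -0.47208732  0.195     ] side [ 0.48556348 -0.28324266  0.195     ]
UL [ 0.52774282 -0.45792418  0.118     ]
UR [ 0.52908846 -0.51124529  0.118     ]
LL [ 0.45799932 -0.45759911  0.118     ]
LR [ 0.45931019 -0.51067877  0.118     ]
BL [ 0.54706036 -0.45756668  0.01      ]
BR [ 0.54929669 -0.54590598  0.01      ]
BbL [ 0.43895057 -0.45732254  0.01      ]
BbR [ 0.44113177 -0.54618956  0.01      ]
ball [0.62418586 0.05379955 0.077     ] [0.62387737 0.05090431 0.077     ]
(array([0.6251891 , 0.05368635, 0.07371518]), [np.float64(0.0005389991681442748), np.float64(0.0005389991681442127)])
feeder front edge [0.63511995 0.17279161 0.05      ] [ 0.70561856 -0.02897371  0.05      ] 109.2598698591472
[[-0.96  0.28 -0.  ]
 [ 0.28  0.96 -0.  ]
 [-0.   -0.   -1.  ]]
```

```bash
python3 - <<'E'
from h import *
t=cam("top");s=cam("side")
print("gun cap",onz(t,315+653/5,180+175/5,.195), "side",onz(s,340+250/5.6,250+105/5.6,.195), tri([ray(t,315+653/5,180+175/5),ray(s,340+250/5.6,250+105/5.6)]))
for n,(u,v) in dict(UL=(563,100),UR=(668,100),LL=(563,238),LR=(668,238)).items(): print(n,onz(t,315+u/5,180+v/5,.118))
for n,(u,v) in dict(BL=(490,80),BR=(650,80),BbL=(490,277),BbR=(652,277)).items(): print(n,onz(t,315+u/5,180+v/5,.01))
x=.4855;y=-.289
for yaw in (0,np.pi,np.pi/2,-np.pi/2):
    q=down(yaw); 
    for z in (.45,.239): print(yaw,z,r.ik([x,y,z],q))
# final orientation options: feeder heading
fy=np.radians(19.26); fx=np.array([np.cos(fy),np.sin(fy),0])
nz=np.array([0,0,np.cos(.49)])-fx*np.sin(.49)
ball=np.array([.6248,.053,.076])
for d in (0.30,.19):
  P=ball+nz*d
  for k in range(4):
    z=-nz; y0=np.array([-np.sin(fy),np.cos(fy),0]); x0=np.cross(y0,z)
    a=k*np.pi/2; xx=np.cos(a)*x0+np.sin(a)*y0
    q=R.from_matrix(np.c_[xx,np.cross(z,xx),z]).as_quat()
    print(d,k,xx.round(2),r.ik(P,q))
E
```

```text
gun cap [ 0.4818193  -0.28225762  0.195     ] side [ 0.48556348 -0.28324266  0.195     ] (array([ 0.48336439, -0.28297854,  0.1960363 ]), [np.float64(0.0018459648087544515), np.float64(0.0018459648087543177)])
UL [ 0.52262675 -0.25519889  0.118     ]
UR [ 0.52396816 -0.30835262  0.118     ]
LL [ 0.45301538 -0.25578996  0.118     ]
LR [ 0.45432216 -0.30870377  0.118     ]
BL [ 0.54148184 -0.23720414  0.01      ]
BR [ 0.54371115 -0.32526602  0.01      ]
BbL [ 0.4335767  -0.23837899  0.01      ]
BbR [ 0.43575109 -0.32696873  0.01      ]
0 0.45 [-0.22950485  0.28235312  0.89758575  1.584982   -0.22361325  1.38236001
 -0.87991949]
0 0.239 [-0.16473786  0.50919096  0.8502568   1.84797417 -0.45338997  0.99048977
 -0.69187528]
3.141592653589793 0.45 [-0.41611127  0.39738397  1.21601986  1.58909925 -0.37592415  1.41892094
  2.40310444]
3.141592653589793 0.239 [-0.29882396  0.61840164  1.07458522  1.85134411 -0.62505983  1.05776137
  2.59668815]
1.5707963267948966 0.45 [-0.22950485  0.28235312  0.89758575  1.584982   -0.22361325  1.38236001
  0.69087684]
1.5707963267948966 0.239 [-0.13061073  
[... 498 characters left out ...]
0.57298126
  0.36301304]
0.3 2 [0.83 0.29 0.47] [-0.72995494 -0.07295583  0.70705453  2.16164146 -0.18913826  0.57656772
 -1.11293021]
0.3 3 [ 0.33 -0.94  0.  ] [ 1.15890292 -0.0121232  -1.13116391  2.11613155 -0.32325327  0.59171779
 -2.55116075]
0.19 0 [-0.83 -0.29 -0.47] [-0.39376585  0.20697671  0.39315195  2.15817561 -0.62701046  0.38543762
  2.4173205 ]
0.19 1 [-0.33  0.94 -0.  ] [-0.61615489  0.23243384  0.64792846  2.16424955 -0.76804303  0.42207342
  0.97335246]
0.19 2 [0.83 0.29 0.47] [-0.8011985   0.2767794   0.87107915  2.16859959 -0.90438068  0.47299496
 -0.47784148]
0.19 3 [ 0.33 -0.94  0.  ] [-0.96606918  0.35885295  1.09185645  2.1717944  -1.06176295  0.55921664
 -1.91816071]
```

```bash
python3 - <<'E'
from h import *
st=r.state()
p=st["ee_pos"].copy();p[2]=.43
r.move_l(p,v=.25)
q=r.state()["joint_positions"].copy(); q[0]=0.53;q[2]=0;
q[6]=q[6]-(0.53+1.32)*0
r.move_j(q); st=r.state();print(st["ee_pos"],R.from_quat(st["ee_rot"]).as_matrix().round(2))
for yaw in (0,np.pi): print(yaw,r.ik([.4835,-.283,.40],down(yaw)),r.ik([.4835,-.283,.239],down(yaw)))
fy=np.radians(19.26); fx=np.array([np.cos(fy),np.sin(fy),0])
nz=np.array([0,0,np.cos(.49)])-fx*np.sin(.49)
ball=np.array([.6248,.053,.076])
for k in (0,2):
  for d in (0.30,.19):
    P=ball+nz*d
    z=-nz; y0=np.array([-np.sin(fy),np.cos(fy),0]); x0=np.cross(y0,z)
    xx=x0*(1-k)
    q=R.from_matrix(np.c_[xx,np.cross(z,xx),z]).as_quat()
    print(d,k,xx.round(2),r.ik(P,q))
E
```

```text
[ 0.52302313 -0.34172204  0.42987842] [[ 0.55  0.84 -0.  ]
 [ 0.84 -0.55 -0.  ]
 [-0.   -0.   -1.  ]]
0 [ 0.3724808   0.22349449  0.12210197  1.65689706 -0.02833101  1.26292672
 -1.07063416] [ 0.37845515  0.37400386  0.11891801  1.84217927 -0.05415667  0.92851754
 -1.04911283]
3.141592653589793 [ 0.74622546  0.23981017 -0.3266418   1.64413885  0.07985932  1.2707813
  1.97545503] [ 0.75348498  0.39418314 -0.34634826  1.82903694  0.1614591   0.94583651
  1.9076272 ]
0.3 0 [-0.83 -0.29 -0.47] [ 0.16624532 -0.02854948 -0.16382667  2.13845924 -0.29482775  0.58496901
  2.11794868]
0.19 0 [-0.83 -0.29 -0.47] [ 0.32085563  0.21930477 -0.39933201  2.13620491 -0.14914853  0.33439626
  1.98672953]
0.3 2 [0.83 0.29 0.47] [ 0.25021536 -0.02646202 -0.24598286  2.13610406 -0.29908126  0.58554763
 -1.01925236]
0.19 2 [0.83 0.29 0.47] [ 0.13145266  0.20435348 -0.18942111  2.1419945  -0.29479505  0.3410097
 -1.02428043]
```

```bash
python3 - <<'E'
from h import *
r.movep([.4835,-.283,.40],down(np.radians(1)))
snap("wrist","w1"); print(r.state()["clock"],r.state()["ee_pos"])
E
```

```text
5.3333 [ 0.48373725 -0.28312759  0.40015654]
```

View pics/w1.png

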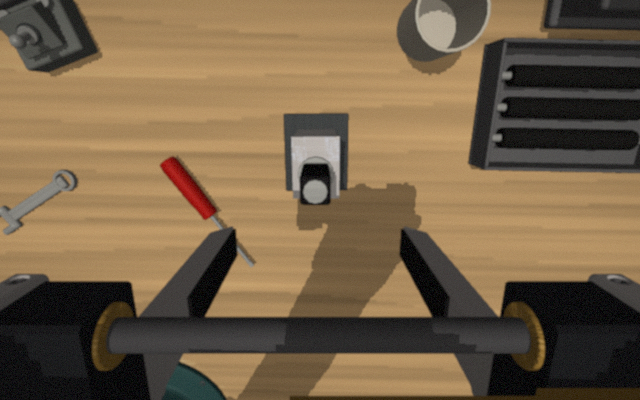

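The gripper is over the gun: cap at about (315,190), tines around it, no yaw visible relative to the tool. The nipple shows at (25,35).

```bash
python3 - <<'E'
from h import *
im=cv2.imread("pics/w1.png");c=loadc("w1")
cv2.imwrite("pics/w1z.png",np.hstack([cv2.resize(im[105:215,275:360],None,fx=5,fy=5,interpolation=cv2.INTER_CUBIC)[:,:425],cv2.resize(im[0:80,0:80],(370,370),interpolation=cv2.INTER_CUBIC)[:,:].repeat(1,0) if 0 else cv2.resize(im[0:110,0:75],None,fx=5,fy=5,interpolation=cv2.INTER_CUBIC)]))
E
```

```text
(no output)
```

View pics/w1z.png

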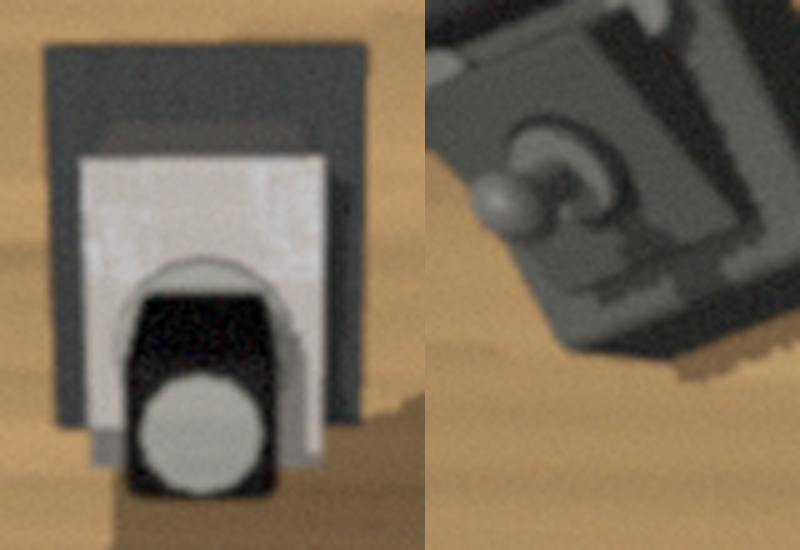

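```bash
python3 - <<'E'
from h import *
c=loadc("w1");t=cam("top");s=cam("side")
print("cap",onz(c,275+202.5/5,105+432/5,.195), tri([ray(t,315+653/5,180+175/5),ray(s,340+250/5.6,250+105/5.6),ray(c,275+202.5/5,105+432/5)]))
for a in ((80,157),(325,157),(92,466),(322,466)): print(onz(c,275+a[0]/5,105+a[1]/5,.118))
print("ball",onz(c,(510-425)/5,205/5,.077),tri([ray(t,270+185/5,130+148/5),ray(s,320+(515-400)/4,160+(437-350)/4),ray(c,(510-425)/5,205/5)]))
E
```

```text
cap [ 0.48450647 -0.28073078  0.195     ] (array([ 0.48393605, -0.28210006,  0.19485468]), [np.float64(0.0021170531527028784), np.float64(0.00199314034026377), np.float64(0.0014634225410997763)])
[ 0.52497085 -0.25306355  0.118     ]
[ 0.52594921 -0.30590309  0.118     ]
[ 0.45567024 -0.25558315  0.118     ]
[ 0.45663819 -0.30771376  0.118     ]
ball [0.62067934 0.05559834 0.077     ] (array([0.62281286, 0.05303655, 0.07780138]), [np.float64(0.0014265763563919719), np.float64(0.002505934402124134), np.float64(0.0027864078209797055)])
```

```bash
python3 - <<'E'
from h import *
g=np.array([.4842,-.2815]); q=down(np.radians(1.2))
r.move_l([*g,.30],v=.25,ori=q); r.move_l([*g,.237],v=.12,f_stop=10)
r.gripper_close(); st=r.state(); print(st["finger_gap"],st["wrist_force"],st["ee_pos"],st["clock"])
E
```

```text
0.028127775814469142 [ 0.51619129  2.69083981 -0.94507976] [ 0.48425025 -0.28130556  0.23697827] 7.5833
```

```bash
python3 - <<'E'
from h import *
p=r.state()["ee_pos"].copy(); r.move_l(p+[0,0,.0032],v=.03); st=r.state();print(st["wrist_force"],st["ee_pos"])
a=np.radians(1.2); d=-np.array([np.cos(a),np.sin(a),0])
r.move_l(p+[0,0,.0032]+d*.03,v=.06);print(r.state()["wrist_force"])
r.move_l(p+[0,0,.0032]+d*.085,v=.12);st=r.state();print(st["wrist_force"],st["ee_pos"],st["finger_gap"],st["clock"])
snap("wrist","w2");snap("side","s2")
E
```

```text
[-1.15336596 -1.14718066 -4.60896119] [ 0.48415946 -0.28139017  0.24019243]
[-0.7214634  -0.60045867 -3.78143054]
[ 0.54517044  0.92359136 -4.01775217] [ 0.39996113 -0.28310382  0.24044702] 0.02758474839130526 9.1
```

View pics/w2.png

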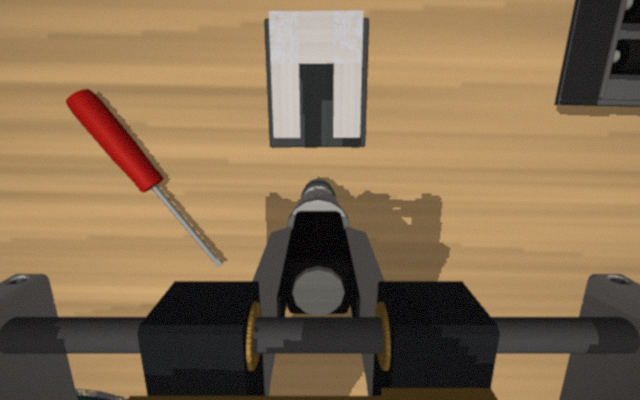

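View pics/s2.png

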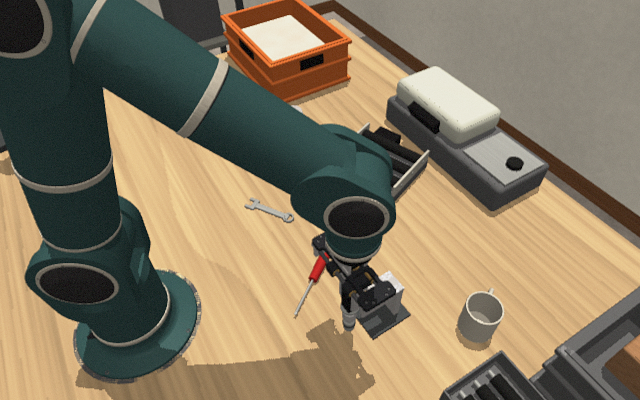

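```bash
python3 - <<'E'
from h import *
m=r.camera_model("wrist");M=np.array(m["mount"]);c=(np.array(m["camera_matrix"]),M[:3,:3],M[:3,3])
im=cv2.imread("pics/w2.png");o=cv2.resize(im[150:330,260:380],None,fx=5,fy=5,interpolation=cv2.INTER_CUBIC)[:600]
def ring(z,rad):
    P=[proj(c,[rad*np.cos(a),rad*np.sin(a),z]) for a in np.linspace(0,6.28,60)]
    return ((np.array(P)-[259.5,149.5])*5).astype(np.int32)
for z,rad,col in ((.206,.013,(0,0,255)),(.206-.13+.055+.0,.016,(0,255,0)),(.076+.043,.020,(255,0,0)),(.042,.010,(0,255,255))): cv2.polylines(o,[ring(z,rad)],True,col,1)
cv2.imwrite("pics/w2z.png",o)
E
```

```text
(no output)
```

View pics/w2z.png

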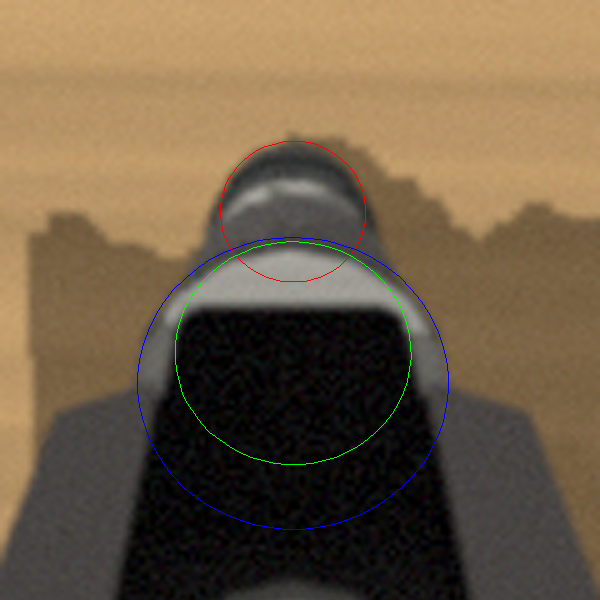

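The gun is out, gripped, and its mouth is where the tool-frame prediction puts it (within ~1 px). Next: an oblique standoff view of the ball.

```bash
cat >> h.py <<'E'
fy=np.radians(19.26); fx=np.array([np.cos(fy),np.sin(fy),0])
nz=np.array([0,0,np.cos(.4887)])-fx*np.sin(.4887)
ty=-np.cross(nz,[0,0,1.]); 
_z=-nz; _y=np.array([np.sin(fy),-np.cos(fy),0]); _x=np.cross(_y,_z)
RT=np.c_[_x,_y,_z]; QT=R.from_matrix(RT).as_quat()
MT=np.array([-.0005,0,.206])  # mouth in tool frame
def tcp_for(mouth): return np.asarray(mouth)-RT@MT
E
python3 - <<'E'
from h import *
print(RT.round(2))
ball=np.array([.624,.0535,.077])
p=r.state()["ee_pos"].copy(); p[2]=.34; r.move_l(p,v=.25)
P=tcp_for(ball+nz*.05-RT[:,0]*.06)
P1=tcp_for(ball+nz*.10-RT[:,0]*.06)
r.movep(P1,QT); r.move_l(P,v=.2)
snap("wrist","w3");snap("side","s3");st=r.state();print(st["clock"],st["ee_pos"]-P)
c=loadc("w3");print(proj(c,ball))
E
```

```text
[[ 0.83  0.33  0.44]
 [ 0.29 -0.94  0.15]
 [ 0.47  0.   -0.88]]
11.375 [ 0.00010649 -0.00055093  0.00095969]
[317.46723956 120.95185233]
```

View pics/w3.png

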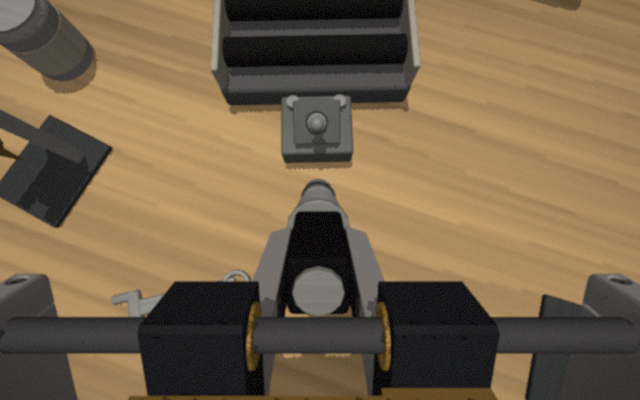

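View pics/s3.png

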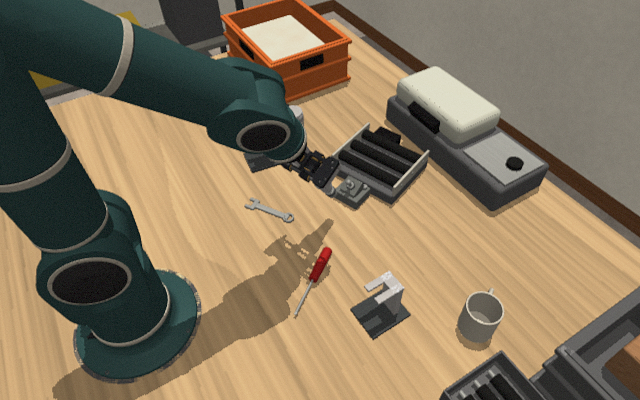

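```bash
python3 - <<'E'
from h import *
im=cv2.imread("pics/w3.png");cv2.imwrite("pics/w3z.png",cv2.resize(im[90:240,270:370],None,fx=4,fy=4,interpolation=cv2.INTER_CUBIC))
a=cv2.resize(im[95:155,280:360],None,fx=9,fy=9,interpolation=cv2.INTER_CUBIC)
cv2.imwrite("pics/w3y.png",a)
# front edge of white side/feeder slope
E
```

```text
(no output)
```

View pics/w3z.png

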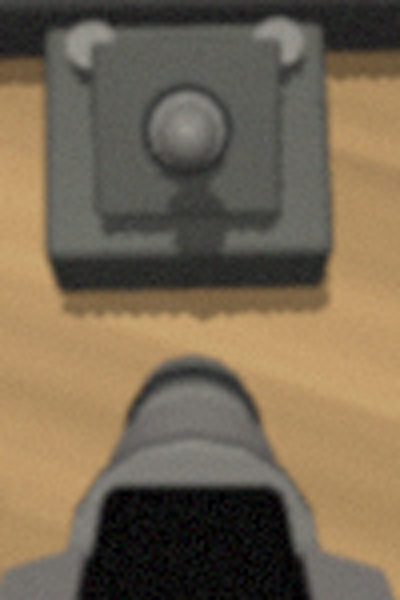

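View pics/w3y.png

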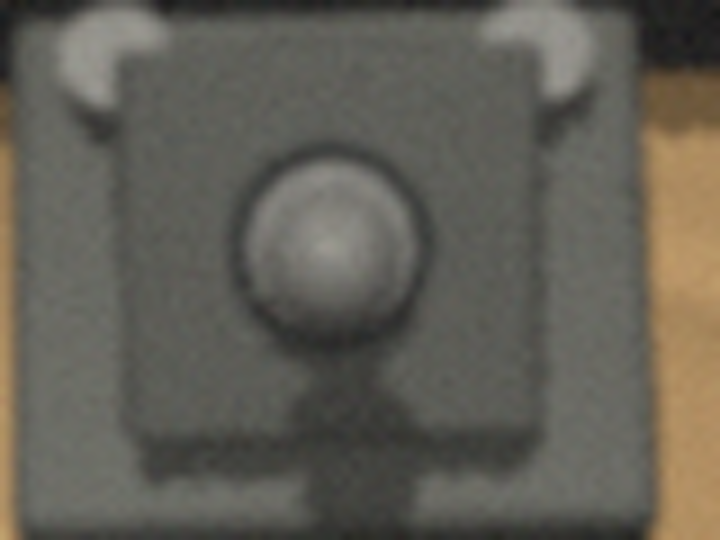

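```bash
python3 - <<'E'
from h import *
im=cv2.imread("pics/w3.png");g=cv2.cvtColor(im,cv2.COLOR_BGR2GRAY)[108:138,302:332].astype(float)
g=np.clip((g-70)*2.2,0,255).astype(np.uint8)
cv2.imwrite("pics/w3x.png",cv2.resize(g,None,fx=20,fy=20,interpolation=cv2.INTER_CUBIC))
E
```

```text
(no output)
```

View pics/w3x.png

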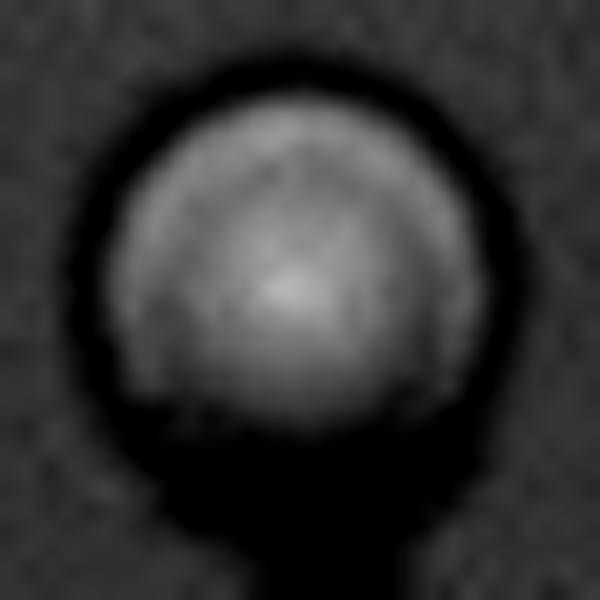

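```bash
python3 - <<'E'
from h import *
m=r.camera_model("wrist");M=np.array(m["mount"]);c=(np.array(m["camera_matrix"]),M[:3,:3],M[:3,3])
for x in (.0115,.0125,.0135): print(x,proj(c,[x,0,.206]),proj(c,[x,0,.209]))
for f in ("w2","w3"):
    g=cv2.cvtColor(cv2.imread(f"pics/{f}.png"),cv2.COLOR_BGR2GRAY).astype(int)
    print(f,[ (v,int(g[v,315:322].mean())) for v in range(172,196)])
    print([ (u,int(g[186:189,u].mean())) for u in list(range(298,310))+list(range(326,340))])
# ball solve in the tool frame at depth
c3=loadc("w3"); b0=np.array([.624,.0535,.077])
p,d=ray(c3,316.5,122.2)
t=((b0-p)@nz)/(d@nz); X=p+d*t; print("ball",X, "ray vs axis",RT.T@d, "shift tool",RT.T@(X-b0))
tp=cam("top");s=cam("side")
print(tri([ray(tp,270+185/5,130+148/5),ray(s,320+(515-400)/4,160+(437-350)/4),(p,d)]))
E
```

```text
0.0115 [317.97454748 180.4540619 ] [317.9748811  179.69886114]
0.0125 [317.97315742 179.34957767] [317.97350476 178.60436728]
0.0135 [317.97176487 178.24310953] [317.97212598 177.50792645]
w2 [(172, 154), (173, 154), (174, 152), (175, 153), (176, 145), (177, 128), (178, 105), (179, 79), (180, 66), (181, 52), (182, 49), (183, 58), (184, 64), (185, 83), (186, 127), (187, 143), (188, 126), (189, 96), (190, 84), (191, 83), (192, 83), (193, 82), (194, 81), (195, 75)]
[(298, 153), (299, 153), (300, 153), (301, 155), (302, 154), (303, 144), (304, 119), (305, 87), (306, 61), (307, 61), (308, 78), (309, 94), (326, 79), (327, 69), (328, 60), (329, 49), (330, 53), (331, 70), (332, 87), (333, 96), (334, 101), (335, 98), (336, 100), (337, 101), (338, 101), (339, 104)]
w3 [(172, 166), (173, 164), (174, 165), (175, 165), (176, 165), (177, 160), (178, 142), (179, 115), (180, 96), (181, 76), (182, 53), (183, 52), (184, 72), (185, 92), (186, 111), (187, 123), (188, 125), (189, 121), (190, 117), (191, 117), (192, 117), (193, 117), (194, 117), (195, 117)]
[(298, 153), (299, 155), (300, 153), (301, 153), (302, 154), (303, 144), (304, 121), (305, 87), (306, 60), (307, 59), (308, 71), (309, 83), (326, 88), (327, 73), (328, 65), (329, 59), (330, 69), (331, 99), (332, 128), (333, 145), (334, 150), (335, 150), (336, 152), (337, 150), (338, 150), (339, 152)]
ball [0.62267877 0.05405534 0.0764342 ] ray vs axis [-0.05810559 -0.00508504  0.99829749] shift tool [-1.20517330e-03 -9.60075914e-04  2.57942671e-17]
(array([0.62502324, 0.05415281, 0.07296517]), [np.float64(0.00026982716308249075), np.float64(0.0010199728842290039), np.float64(0.0009187500446563881)])
```

```bash
python3 - <<'E'
from h import *
b=np.array([.6227,.05406,.0765])
P=tcp_for(b+nz*.05); r.move_l(P,v=.1); r.pause(.2); st=r.state(); err=RT.T@(st["ee_pos"]-P); print("trk",err, RT.T@(R.from_quat(st["ee_rot"]).as_matrix()[:,2]))
off=-(st["ee_pos"]-P); np.save("off.npy",off)
f0=st["wrist_force"]
print(f0)
for d in (.03,.018):
    P=tcp_for(b+nz*d)+off; r.move_l(P,v=.06); st=r.state(); print(d,RT.T@(st["wrist_force"]-f0),RT.T@(st["ee_pos"]-P+off))
snap("wrist","w4");snap("side","s4");print(r.state()["clock"])
c=loadc("w4");print(proj(c,b)); 
E
```

```text
trk [-4.92095179e-04  8.67330618e-05 -9.77487557e-06] [-4.03998868e-04  7.99909622e-05  9.99999915e-01]
[-0.33085946 -0.89791619 -2.71420259]
0.03 [ 0.38155867 -0.70435444  1.22328833] [ 0.00025534 -0.00018495  0.00044924]
0.018 [-0.34644865 -0.6891175   1.64612389] [ 0.00027694 -0.00017321  0.00038655]
13.25
[318.26286815 188.77702327]
```

View pics/w4.png

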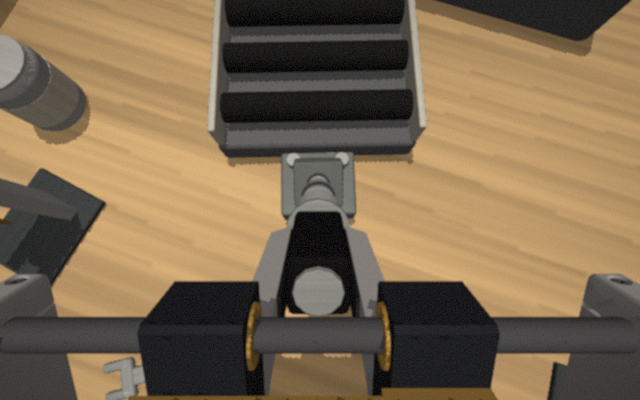

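```bash
python3 - <<'E'
from h import *
im=cv2.imread("pics/s4.png");cv2.imwrite("pics/s4z.png",cv2.resize(im[130:230,280:410],None,fx=6,fy=6,interpolation=cv2.INTER_CUBIC))
E
```

```text
(no output)
```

View pics/s4z.png

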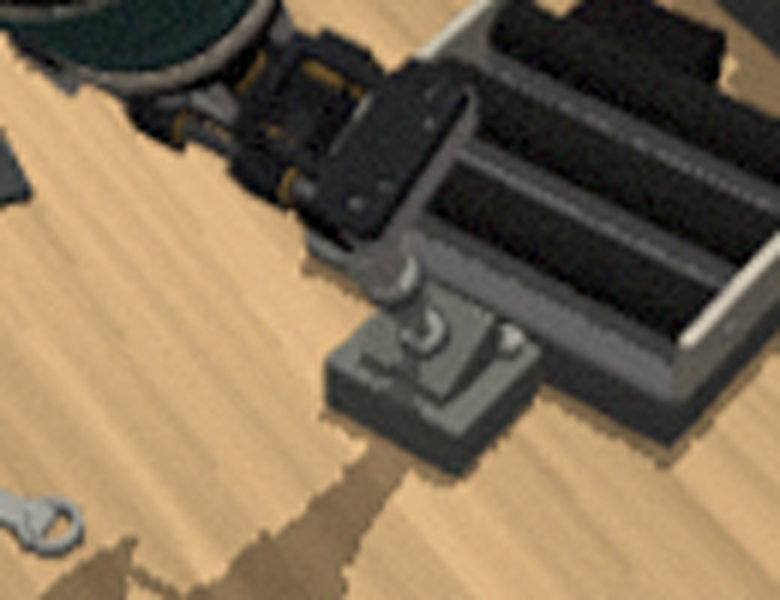

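```bash
python3 - <<'E'
from h import *
b=np.array([.6227,.05406,.0765]); off=np.load("off.npy"); s=cam("side")
f=lambda X:(proj(s,X)-[279.5,129.5])*6
print("ball",f(b),"mouth",f(b+nz*.018),"base",f(b-nz*.021))
r.pause(.2); f0=r.state()["wrist_force"]; np.save("f0.npy",f0)
for d in np.arange(.014,-.0095,-.002):
    P=tcp_for(b+nz*d)+off; r.move_l(P,v=.04); st=r.state(); F=RT.T@(st["wrist_force"]-f0)
    print(round(d,4),F.round(1),RT.T@(st["ft_torque"]).round(2),((RT.T@(st["ee_pos"]-P+off))*1000).round(2))
    if -F[2]>14 or np.hypot(F[0],F[1])>6: print("stop");break
print(r.state()["clock"])
E
```

```text
ball [409.51250294 311.02700397] mouth [399.1007818  297.15695147] base [421.32218729 326.75936365]
0.014 [0.7 0.2 0.2] [ 0.03787155 -1.06232407 -0.02516595] [ 0.38 -0.15  0.24]
0.012 [-0.3  0.2 -0. ] [-0.01279231 -1.11043633 -0.02945342] [ 0.43 -0.11  0.12]
0.01 [ 0.4  1.4 -0.2] [ 0.04191383 -1.03024922  0.03361214] [ 0.43 -0.11  0.13]
0.008 [ 0.4 -0.2 -0.3] [ 0.0364152  -1.02740601 -0.00328882] [ 0.43 -0.11  0.13]
0.006 [-0.9  1.2  1. ] [-0.13129099 -1.33313886 -0.00185549] [ 0.33 -0.09  0.15]
0.004 [-2.7 -0.4 -2.9] [-0.01062039 -2.29969374 -0.05095006] [ 0.05 -0.1   0.14]
0.002 [-3.4  1.  -0.2] [ 0.03557658 -2.41911928 -0.02638623] [-0.02 -0.19  0.21]
0.0 [-2.8  0.3  2.2] [-0.10127713 -2.38556727  0.04808071] [ 0.2  -0.15  0.19]
-0.002 [-4.3 -0.8 -4.9] [ 0.04519404 -2.58665708 -0.03259819] [ 0.49 -0.04 -0.01]
-0.004 [-4.2 -0.3 -6.3] [ 0.12919872 -2.46495481  0.03472023] [ 0.63 -0.05 -0.11]
-0.006 [-3.9  0.1 -8.3] [ 0.12297205 -2.47485047 -0.0138936 ] [ 0.74 -0.05 -0.16]
-0.008 [-2.7  0.4  2.2] [-0.04813428 -1.78434146 -0.00294244] [ 0.73 -0.05 -0.02]
16.45
```

```bash
python3 - <<'E'
from h import *
b=np.array([.6227,.05406,.0765]); off=np.load("off.npy"); f0=np.load("f0.npy"); off=off-RT[:,0]*.0009
for d in np.arange(-.008,-.0295,-.0015):
    P=tcp_for(b+nz*d)+off; r.move_l(P,v=.04); st=r.state(); F=RT.T@(st["wrist_force"]-f0)
    print(round(d,4),F.round(1),RT.T@(st["ft_torque"]).round(2),((RT.T@(st["ee_pos"]-P+off))*1000).round(2))
    if -F[2]>10 or np.hypot(F[0],F[1])>7: print("stop");break
print(r.state()["clock"],st["finger_gap"]); snap("wrist","w5")
E
```

```text
-0.008 [ 1.2 -0.4  2. ] [ 0.02559135 -0.70461392  0.04758466] [ 0.11 -0.05 -0.1 ]
-0.0095 [1.3 0.7 3.8] [-0.12379174 -0.61487538  0.03610925] [-0.23 -0.06  0.09]
-0.011 [1.2 0.3 3.7] [-0.07872461 -0.77581607  0.00344359] [-0.52 -0.09  0.19]
-0.0125 [0.  0.6 6. ] [-0.11791288 -0.99760791  0.01658366] [-0.54 -0.15  0.15]
-0.014 [-0.1  0.5  2.2] [-0.01118413 -1.23691433 -0.02859831] [-0.52 -0.1   0.09]
-0.0155 [-0.9 -0.  -4.6] [ 0.13099353 -1.28843627  0.03567457] [-0.31 -0.04 -0.09]
-0.017 [-1.3 -0.6 -6. ] [ 0.08057987 -1.2766081   0.00886864] [-0.3  -0.02 -0.03]
-0.0185 [-0.7 -1.6 -8.6] [ 0.11141056 -1.28559306  0.02526192] [-0.34 -0.05  0.02]
-0.02 [-1.5 -0.2 -9. ] [ 0.07377674 -1.33040678  0.01657703] [-0.35 -0.05 -0.01]
-0.0215 [-0.9 -0.5 -9.7] [ 0.11967055 -1.38750401 -0.09492931] [-0.36 -0.   -0.06]
-0.023 [ -1.7   0.1 -11.8] [ 0.12273457 -1.42810848 -0.02534562] [-0.32 -0.05 -0.1 ]
stop
19.2 0.02794487037005002
```

View pics/w5.png

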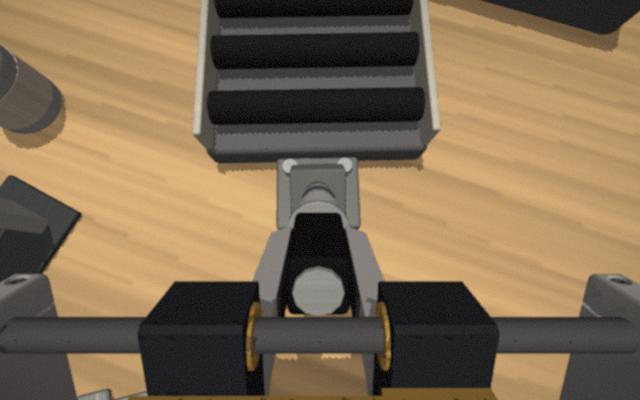

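```bash
python3 - <<'E'
from h import *
b=np.array([.6227,.05406,.0765]); off=np.load("off.npy"); f0=np.load("f0.npy"); off=off-RT[:,0]*.0009
r.move_l(tcp_for(b+nz*-.0252)+off,v=.03)
for i in range(5):
    r.pause(.25); st=r.state(); F=RT.T@(st["wrist_force"]-f0); print(F.round(1),(RT.T@(st["ee_pos"]-tcp_for(b))*1000).round(2),st["finger_gap"],st["clock"])
snap("wrist","w6"); snap("side","s6")
for f in ("w5","w6"):
    im=cv2.imread(f"pics/{f}.png")
    cv2.imwrite(f"pics/{f}z.png",cv2.resize(im[150:330,260:380],None,fx=3.3,fy=3.3,interpolation=cv2.INTER_CUBIC))
a=cv2.imread("pics/w5z.png");c=cv2.imread("pics/w6z.png");cv2.imwrite("pics/cmp.png",np.hstack([a,c]))
im=cv2.imread("pics/s6.png");cv2.imwrite("pics/s6z.png",cv2.resize(im[130:230,280:410],None,fx=6,fy=6,interpolation=cv2.INTER_CUBIC))
E
```

```text
[ -1.2  -0.8 -13.6] [-0.34 -0.04 25.01] 0.028101870448660877 19.75
[ -2.   -0.9 -13.5] [-0.39 -0.07 25.02] 0.02772434461845206 20.0
[ -1.   -1.5 -13.4] [-0.35 -0.05 24.98] 0.027731034754046258 20.25
[ -2.2  -1.1 -13.9] [-3.5e-01 -2.0e-02  2.5e+01] 0.027785636734834446 20.5
[ -1.9  -0.9 -13.8] [-3.7e-01 -1.0e-02  2.5e+01] 0.02803866368252996 20.75
```

View pics/cmp.png

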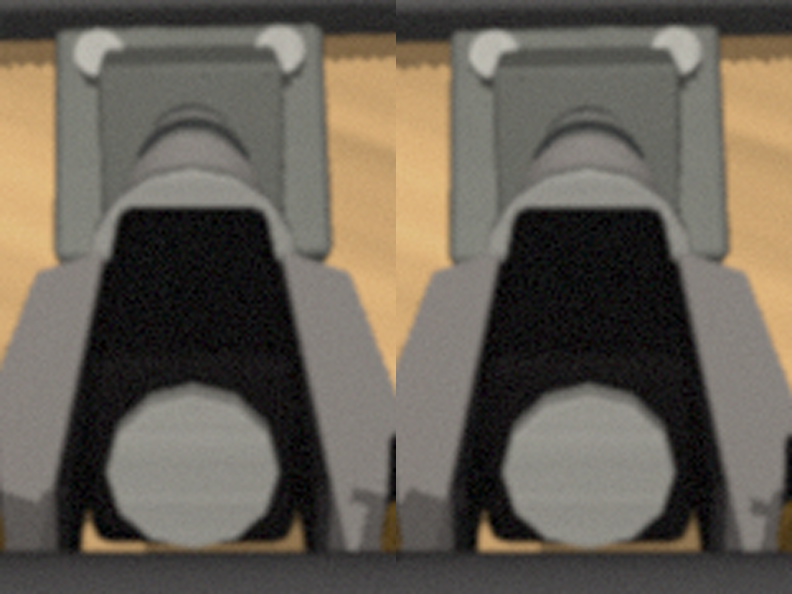

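View pics/s6z.png

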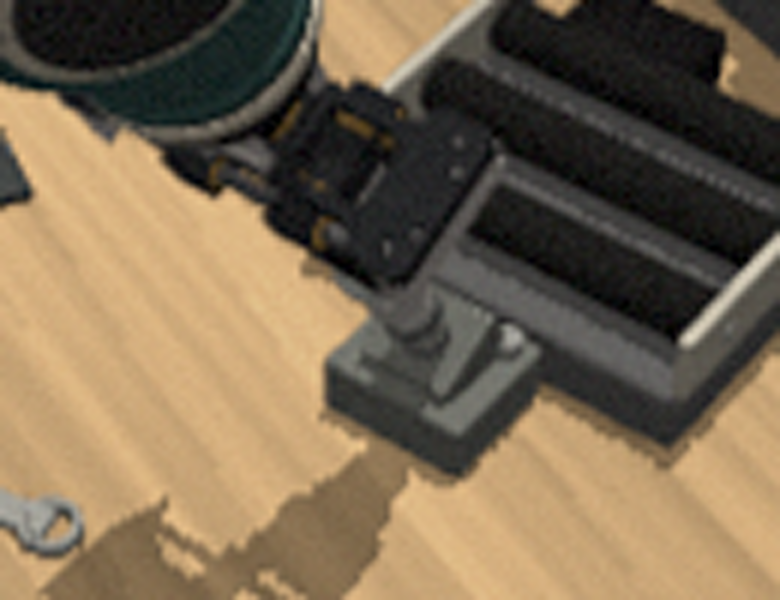

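The nose sits over the nipple in both views and the cap hasn't shifted in the fingers. Axial force is steady at about 13.6 N, which puts the nose roughly 10 mm in. Handing in.

```bash
python3 - <<'E'
from h import *
r.finish_job(); print(r.state()["clock"])
E
```

```text
the job is handed in; nothing more can be done
the job is handed in; nothing more can be done
```

I gripped the gun by its handle, lifted it 3 mm, drew it 85 mm out of the fork stand and pressed it along the nipple's axis. I then pushed it on against its spring and handed the job in at about 21 s with the gun still gripped and pressed on. The hand-in reports no verdict.

- **Snap over the ball:** the axial force rose to about 8 N and then dropped away. The coupler came up against the ball about 7 mm further on.
- **Nose depth:** the tool travelled about 10 mm past that point and the axial force held steady at 13.4–13.9 N. Both put the nose about 10 mm into the barrel; I inferred this, as there is no direct reading.
- **Fit and grip:** lateral force at the end was about 2 N. Finger opening stayed at 28 mm, and the cap did not move in the fingers between the last two wrist pictures. The arm did not come near the bystanders, but I did not check their positions at the end.

**Disagreements:**
- The camera views of the ball differed by 2–5 mm, so I used the wrist view relative to the gun's mouth.
- A lateral force of 3–4 N showed up while the ball was entering the bore. I shifted the target 0.9 mm sideways, which cut it to 1–2 N.
- The snap and bottoming came 2–5 mm earlier than my estimated ball height predicted, so I set the final depth by force and by travel past bottoming.

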